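# Stop the chopping board rocking

### The job

One corner of the bamboo chopping board rocks. Press on the board's corners, at the black dots, to find the one that gives, pushing it down until it stops; then press the brass levelling stud of that corner down until its cap lies flat on the board. Leave the other three studs standing as they are, grasp or lift nothing, do not shift the things standing around or on the board, and finish clear of everything.

Things in the scene. Friction and masses are not known exactly. Their poses are not given: they have to be found in the camera images.
- tray: fixed steel tray on the counter that holds the chopping board, 236 x 316 mm, its rim 30 mm high, 12 mm below the board's top. Origin: centre of its underside, on the counter; x points away from the robot, y to the robot's left, z up (turned by up to about 17 degrees)
- board: bamboo board, 200 (x) x 280 (y) x 20 mm, in the tray on a springy bumper, a pad under each corner; it cannot slide. Top 42 mm above the counter. Origin: centre of its underside; axes as the tray's. At one corner (any of the four) the pad is too low: pressed, it gives about 5 mm, rising evenly to 8 N, then stops firm; released, it springs back level. The other three give under 1 mm
- corner_a (a point): black dot (14 mm) on the board's top at the corner near the robot, left (+y), at x -80 mm, y +120 mm in the board's frame, on its top face: the place to press the corner. It is 20 mm in from both edges and 50 mm from the centre of this corner's stud
- corner_b (a point): black dot (14 mm) on the board's top at the corner near the robot, right (-y), at x -80 mm, y -120 mm in the board's frame, on its top face: the place to press the corner. It is 20 mm in from both edges and 50 mm from the centre of this corner's stud
- corner_c (a point): black dot (14 mm) on the board's top at the corner far from the robot, left (+y), at x +80 mm, y +120 mm in the board's frame, on its top face: the place to press the corner. It is 20 mm in from both edges and 50 mm from the centre of this corner's stud
- corner_d (a point): black dot (14 mm) on the board's top at the corner far from the robot, right (-y), at x +80 mm, y -120 mm in the board's frame, on its top face: the place to press the corner. It is 20 mm in from both edges and 50 mm from the centre of this corner's stud
- cap_a (a point): centre of the top of the brass cap of the levelling stud (the shim) of corner_a, at x -80 mm, y +70 mm in the board's frame. The cap is a disc 26 mm across and 4 mm thick; standing, its top is 10 mm above the board, its underside 6 mm above it; pressed flat, its underside lies on the board
- stud_a (a joint): how far the stud of corner_a is pressed down, m: 0 standing as at the start, 0.006 flat on the board. It slides with about 1.5 N of friction and stays where it is left; no spring. Only the rocking corner's stud can go flat: at a firm corner the pad stops it after 2 mm
- cap_b (a point): centre of the top of the brass cap of the levelling stud (the shim) of corner_b, at x -80 mm, y -70 mm in the board's frame. The cap is a disc 26 mm across and 4 mm thick; standing, its top is 10 mm above the board, its underside 6 mm above it; pressed flat, its underside lies on the board
- stud_b (a joint): how far the stud of corner_b is pressed down, m: 0 standing as at the start, 0.006 flat on the board. It slides with about 1.5 N of friction and stays where it is left; no spring. Only the rocking corner's stud can go flat: at a firm corner the pad stops it after 2 mm
- cap_c (a point): centre of the top of the brass cap of the levelling stud (the shim) of corner_c, at x +80 mm, y +70 mm in the board's frame. The cap is a disc 26 mm across and 4 mm thick; standing, its top is 10 mm above the board, its underside 6 mm above it; pressed flat, its underside lies on the board
- stud_c (a joint): how far the stud of corner_c is pressed down, m: 0 standing as at the start, 0.006 flat on the board. It slides with about 1.5 N of friction and stays where it is left; no spring. Only the rocking corner's stud can go flat: at a firm corner the pad stops it after 2 mm
- cap_d (a point): centre of the top of the brass cap of the levelling stud (the shim) of corner_d, at x +80 mm, y -70 mm in the board's frame. The cap is a disc 26 mm across and 4 mm thick; standing, its top is 10 mm above the board, its underside 6 mm above it; pressed flat, its underside lies on the board
- stud_d (a joint): how far the stud of corner_d is pressed down, m: 0 standing as at the start, 0.006 flat on the board. It slides with about 1.5 N of friction and stays where it is left; no spring. Only the rocking corner's stud can go flat: at a firm corner the pad stops it after 2 mm
- pepper_mill: dark wooden pepper mill with brass top, 58 mm across, 184 mm tall, stands on the counter. Origin: centre of its underside; bystander
- salt_mill: lighter wooden salt mill with brass top, 58 mm across, 184 mm tall, stands on the counter. Origin: centre of its underside; bystander
- oil_bottle: amber glass oil bottle with pourer, 56 mm square, 266 mm tall, stands on the counter. Origin: centre of its underside; bystander
- pinch_bowl: small white bowl, 66 mm across, 32 mm tall, stands loose on the middle of the board. Origin: centre of its underside; bystander
- mug: blue mug, 78 mm across with a handle, 90 mm tall, on the counter. Origin: centre of its underside; bystander
- spice_jar: small glass jar with metal lid, 46 mm across, 85 mm tall, on the counter. Origin: centre of its underside; bystander
- spoon: metal spoon with a wooden handle lying on the counter beyond the tray. Origin: centre of its underside; bystander

How it is judged:
By the outcome, as a careful person would: the job done as asked, in the order asked, and still so for the second after the job is handed in, with the robot touching nothing.
It also fails if it takes over 54 s, if anything falls off the work surface, if the arm or the gripper's body presses on something with over 40 N, if the wrist force passes 120 N, or if a joint passes its speed limit or range.

### The arm

A 7-joint arm with a two-finger parallel gripper is mounted at the origin on the work surface. World frame = base frame: x ahead of the robot, y to its left, z up, the work surface at z = 0. Lengths are in mm, angles in rad, forces in N, time in s.
With the tool pointing down it reaches from about 400 to 750 mm from the base axis. Payload 19.5 kg.
Tool frame: the origin (TCP) lies midway between the tips of the shut fingers; the grasp point (between the pads) lies 19 mm behind it; z points along the fingers, x is the direction in which the jaws open and shut, and the axes are right-handed (so a half turn about z gives the same grasp; the last joint's range is limited). The gripper opens to 85 mm and grips with 20 to 120 N. Pads are 22 mm wide; open, the fingers measure 114 mm over their backs; the gripper's body (76 mm by 85 mm) begins 54 mm behind the grasp point. The pads swing forward as they close: fully open they stand 13 mm farther back than shut.
Start: joints at [-1.258, 0.707, -0.028, 1.485, 0.022, 0.951, -0.075], TCP at [199.742, 539.162, 207.968] pointing down, gripper open.
Joint ranges: [-2.71, 2.71], [-0.32, 2.16], [-1.57, 1.52], [0, 2.45], [-1.46, 4.6], [0, 2.02], [-2.83, 2.83]. Speed limits (rad/s): [1.89, 1.89, 2.57, 2.57, 3.01, 3.01, 3.01].

### API

Orientations are given as a 3x3 rotation matrix whose columns are the frame's x, y, z axes.
In Python, from plant import * gives the robot as it stands. The module is installed in compiled form; this text tells all that it offers.
- The arm moves only by the shell command python3 -m inch 'ROWS'. ROWS is JSON, a list of rows, each an object of numbers: "gripper": the finger opening in m, from 0 to 0.0854; "x", "y", "z": the shift along the tool's x, y, z in m; "wx", "wy", "wz": the turn, a rotation vector about the tool's x, y, z in degrees. In form: [{"gripper": .., "x": .., "y": .., "z": .., "wx": .., "wy": .., "wz": ..}, ...]. A call has 1 to 8 rows; each row shifts and turns the commanded pose from where the row before left it, along the tool's axes as they then stand; what a row does not reach is not made up. A row lasts 1/10 s, in which the tool goes at most 50 mm and 8.59 degrees, less where a joint would pass 70% of its speed; a pose out of reach is approached as far as the arm can. A call is refused whole if a number of a shift passes 0.05 or a number of a turn 8.59, either way. A call with a gripper value outside its range is refused whole. The fingers move at their own pace and stop on an object; the grip force is fixed at half the most. Time passes only in rows, so rows that do not move let the fingers close. It gives the time, the measured TCP pose, the force and the opening at its end, in the units of the state.
- sense(): the state, without advancing time (a new reading comes with each control period).
- read_camera(name): name is "side" or "top" or "wrist"; returns (picture, depth): 420x560x3 uint8, red, green, blue; 420x560 float32, mm along the optical axis (not along the pixel's ray), 0 where there is no reading.
- camera_info(name): a dict with "fov_y" (degrees; the focal length in pixels is half the picture's height over the tangent of half this angle, whatever the lens; pixels are square), "cx", "cy" (the principal point, pixels), "k1" (the pictures are not rectified: a ray, as slopes to the right and down, at radius r is drawn at 1 + k1 r^2 times it, then the intrinsics apply), "R" (3x3) and "t" (3): a world point X has camera coordinates R X + t; the wrist camera has in their place "hand_eye" (4x4, takes a point from camera to tool coordinates, whose origin is the TCP and whose axes are the tool frame's). Camera axes: x right, y down, z forward; pixel columns grow to the right and rows downward; lengths in mm; the calibration is good to about 2 mm. A picture is of the moment at which its call begins: read the wrist's pose just before it. camera_info takes no time and is no camera call.
- finish_job(): hands the job in, once; it reports no verdict.
Trained networks look in the newest picture that a camera, given by its name, has taken for a name from the list of things; names that differ only in an ending like _2 or _b are one class to them, and where a whole thing is asked for, a point or a joint stands for the part that bears it (a point fixed in the world has none). Each returns a list of dicts, best first, with "conf" (0 to 1); they miss things now and then, are a little off and sometimes report something else, mostly with a low value. They report only what shows in the picture. A call takes as long as a camera call.
- recognise(camera, thing): "bbox" ([left, top, right, bottom] in pixels, round what is visible of it).
- silhouettes(camera, thing): "pixels" (420x560 bool, what is visible of it) and "bbox" ([left, top, right, bottom] in pixels, round what is visible of it).
The state is a dict: "time": time; "joint_positions": joint angles; "dq": joint speeds; "effort": joint torques, N m; "ee_pos": TCP position; "tcp_rot": TCP orientation; "ft_force": force on the tool from outside, world axes, zero at the start; "wrist_torque": the same for the moment, N m; "width": finger opening in mm.
Only numpy, scipy, OpenCV 4.12 (cv2) and the standard library are available. Lean on these libraries where they do the work, as an engineer would, in place of code of your own. Each camera call takes 0.05 s, during which the arm holds its last target. There are 200 camera calls.

## Working session

There is one attempt and no reset: what is moved stays moved. The work goes in short steps, Python scripts to look and compute and a shell command to move; the robot and the scene stay as the last step left them, time stands still between calls to the robot, and variables do not carry over. Pictures are saved under pics/ and viewed, about 8 in all and at most 12, crops included, and the job is handed in when it is done.

```bash
mkdir -p pics; cat > h.py <<'E'
from plant import *
import numpy as np, cv2
def cam(n):
    i=camera_info(n); f=210/np.tan(np.radians(i["fov_y"])/2); return i,f
def ext(n,i):
    if "R" in i: return np.array(i["R"]),np.array(i["t"])
    s=sense(); T=np.eye(4); T[:3,:3]=s["tcp_rot"]; T[:3,3]=s["ee_pos"]
    M=np.linalg.inv(T@np.array(i["hand_eye"])); return M[:3,:3],M[:3,3]
def proj(n,X,E=None):
    i,f=cam(n); R,t=E or ext(n,i); c=np.atleast_2d(X)@R.T+t; s=c[:,:2]/c[:,2:]
    s=s*(1+i["k1"]*(s**2).sum(1,keepdims=True)); return s*f+[i["cx"],i["cy"]]
def plane(n,px,z,E=None):
    i,f=cam(n); R,t=E or ext(n,i); d=(np.atleast_2d(px)-[i["cx"],i["cy"]])/f; s=d.copy()
    for _ in range(20): s=d/(1+i["k1"]*(s**2).sum(1,keepdims=True))
    r=np.c_[s,np.ones(len(s))]@R; o=-R.T@t; return o+r*((z-o[2])/r[:,2:])
def mid(b): return [(b[0]+b[2])/2,(b[1]+b[3])/2]
E
python3 - <<'E'
from h import *
np.set_printoptions(precision=1,suppress=True)
for n in("top","side"):
    p,d=read_camera(n); cv2.imwrite(f"pics/{n}0.png",p[...,::-1])
    for k in("board","corner_a","cap_a","pepper_mill","salt_mill","oil_bottle","mug","spice_jar","pinch_bowl","spoon"):
        z=42 if k[:6]=="corner" else 52 if k[:3]=="cap" else 42 if k in("board",) else 0
        for r in recognise(n,k)[:5]:
            if r["conf"]>.3: print(n,k,round(r["conf"],2),np.array(r["bbox"]),plane(n,mid(r["bbox"]),z)[0] if z else "")
print(sense())
E
```

```text
top board 0.75 [194.7 180.2 344.4 303.7] [547.6  51.3  42. ]
top board 0.56 [306.4 263.6 315.3 275.5] [490.3 -35.1  42. ]
top corner_a 0.92 [196.4 184.6 345.7 308.4] [538.   48.1  42. ]
top corner_a 0.45 [255.7 225.9 283.8 256.6] [549.1  50.9  42. ]
top cap_a 0.68 [305.3 262.8 316.1 274. ] [491.9 -34.   52. ]
top cap_a 0.48 [284.1 191.1 300.5 203.5] [642.    3.7  52. ]
top pepper_mill 0.82 [109.4 269.6 161.6 305.5] 
top pepper_mill 0.65 [183.5 170.7 355.  314.4] 
top salt_mill 0.94 [ 90.  230.9 148.5 268.3] 
top oil_bottle 0.62 [ 89.  188.1 153.8 235.5] 
top mug 0.84 [364.3 186.4 418.7 235.2] 
top spice_jar 0.92 [352.3 149.7 378.3 178.1] 
top pinch_bowl 0.75 [254.3 225.  286.  254.3] 
top spoon 0.94 [215.4 150.2 303.5 183.9] 
side board 0.81 [214.3 180.5 332.  278.9] [558.7  20.4  42. ]
side board 0.63 [343.5 266.6 373.7 307.4] [ 715.  -161.6   42. ]
side corner_a 0.72 [212.7 184.2 330.5 278. ] [554.8  16.   42. ]
side cap_a 0.64 [285.3 190.9 296.1 196.6] [610.4 136.6  52. ]
side cap_a 0.63 [236.1 107.4 263.4 172.1] [518.6 400.3  52. ]
side cap_a 0.59 [237.  244.1 248.6 248.8] [489.4
[... 185 characters left out ...]
le 0.96 [270.5  78.3 289.4 171.4] 
side mug 0.58 [286.  278.5 334.8 338. ] 
side spice_jar 0.85 [346.  265.1 372.7 304.8] 
side pinch_bowl 0.6 [256.5 202.1 281.  223.7] 
side pinch_bowl 0.54 [214.9 180.9 333.8 279.1] 
side spoon 0.57 [318.1 192.6 363.4 248.3] 
{'time': 1.1, 'joint_positions': array([-1.3,  0.7, -0. ,  1.5,  0. ,  1. , -0.1]), 'dq': array([ 0., -0.,  0., -0.,  0.,  0., -0.]), 'effort': array([  0. , -88.3,   1.2, -23.6,   0. ,   0. ,   0. ]), 'ee_pos': array([199.8, 539.2, 208. ]), 'tcp_rot': array([[ 0.3,  0.9, -0. ],
       [ 0.9, -0.3, -0. ],
       [-0. ,  0. , -1. ]]), 'ft_force': array([ 0.3,  0.9, -0.2]), 'wrist_torque': array([0., 0., 0.]), 'width': 85.45776688026697}
```

```bash
python3 -c "
import cv2
a=cv2.imread('pics/top0.png')[130:330,80:440];cv2.imwrite('pics/v1.png',cv2.resize(a,None,fx=2.2,fy=2.2,interpolation=3))
a=cv2.imread('pics/side0.png')[70:350,180:400];cv2.imwrite('pics/v2.png',cv2.resize(a,None,fx=2.1,fy=2.1,interpolation=3))"
```

```text
(no output)
```

View pics/v1.png

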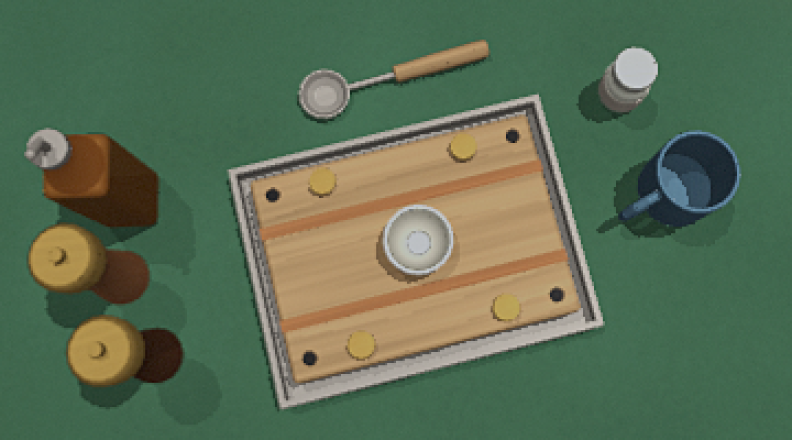

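View pics/v2.png

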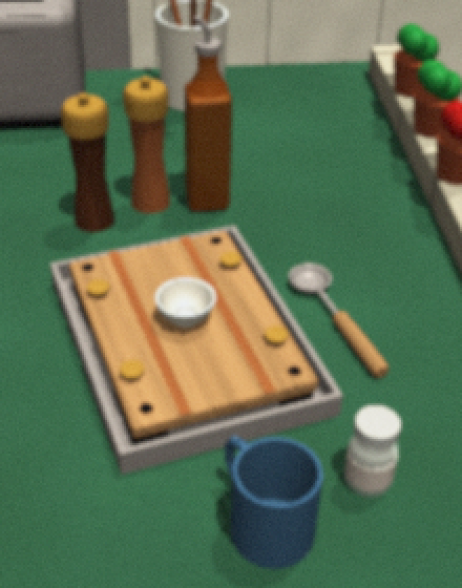

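The top view shows the board turned, with the dots at about crop px (272,195) c, (512,135) d, (309,358) a and (556,294) b. The four caps stand beside them, and the mills and bottle are to the left. The side view agrees. Next I fit the board pose.

```bash
cat >> h.py <<'E'
from scipy.optimize import least_squares
L={"a":(-80,120),"b":(-80,-120),"c":(80,120),"d":(80,-120)}
def dots(): return np.array([[*L[k],42] for k in L]+[[L[k][0],np.sign(L[k][1])*70,52] for k in L],float)
def pose2(p,X):
    c,s=np.cos(p[2]),np.sin(p[2]); Y=X.copy(); Y[:,:2]=X[:,:2]@np.array([[c,s],[-s,c]])+p[:2]; return Y
E
python3 - <<'E'
from h import *
np.set_printoptions(precision=1,suppress=True)
v=np.array([[309,358],[556,294],[272,195],[512,135],[361,345],[506,307],[321,181],[462,147]],float)
u=(v+.5)/2.2-.5+[80,130]
g=cv2.cvtColor(cv2.imread("pics/top0.png"),cv2.COLOR_BGR2GRAY).astype(float)
for k in range(4):
    x,y=np.round(u[k]).astype(int); w=np.clip(95-g[y-5:y+6,x-5:x+6],0,None); Y,X=np.mgrid[-5:6,-5:6]; w[X**2+Y**2>22]=0
    u[k]=[x+(w*X).sum()/w.sum(),y+(w*Y).sum()/w.sum()]
X=dots(); r=least_squares(lambda p:(proj("top",pose2(p,X))-u).ravel(),[548,51,.2])
print(r.x, "res",r.fun.reshape(-1,2).tolist()); W=pose2(r.x,X); print(W)
np.save("pose.npy",r.x)
_,d=read_camera("top")
for n,p,z in(("bottle",(48,148),266),("pepper",(105,350),184),("salt",(67,258),184),("mug",(700,170),90),("jar",(635,68),85)):
    q=(np.array(p)+.5)/2.2-.5+[80,130]; print(n,plane("top",q,z)[0])
s=sense(); print(s["tcp_rot"],s["joint_positions"]); print(camera_info("wrist")["hand_eye"])
E
```

```text
[549.6  56.    0.3] res [[-0.010500762596620916, 0.16202799721503425], [-0.03746559017076834, 0.02664801895872415], [-0.048572158856956094, 0.23150358671421145], [-0.07977849542714921, 0.006199780947866884], [-0.2478923293355706, -0.04264123119770602], [-0.0024218841996344054, 0.10659183028423058], [0.14985580829983292, -0.01803744083358083], [0.2869051721875735, -0.4942714753258599]]
[[441.9 151.9  42. ]
 [502.6 -80.3  42. ]
 [596.7 192.4  42. ]
 [657.4 -39.8  42. ]
 [454.5 103.5  52. ]
 [489.9 -31.9  52. ]
 [609.3 144.   52. ]
 [644.7   8.5  52. ]]
bottle [590.5 324.  266. ]
pepper [445.3 297.4 184. ]
salt [518.4 333.1 184. ]
mug [ 614.4 -209.6   90. ]
jar [ 714.  -153.9   85. ]
[[ 0.3  0.9 -0. ]
 [ 0.9 -0.3 -0. ]
 [-0.  -0.  -1. ]] [-1.3  0.7 -0.   1.5  0.   1.  -0.1]
[[   1.    -0.     0.    -0.7]
 [   0.     1.     0.3  -65.7]
 [  -0.    -0.3    1.  -165.4]
 [   0.     0.     0.     1. ]]
```

```bash
cat >> h.py <<'E'
def go(*t):
    s=sense(); d=(np.array(t)-s["ee_pos"])@s["tcp_rot"]; n=np.ceil(np.abs(d[:2]).max()/40)
    return "%s F %s mm tool %s /%d rows: %s m"%(np.round(s["ee_pos"],1),np.round(s["ft_force"],1),np.round(d,1),n,np.round(d/n/1000,4))
E
python3 -c "
from h import *
print(sense()['tcp_rot'].round(3));print(go(442,152,208))"
```

```text
[[ 0.347  0.938 -0.   ]
 [ 0.938 -0.347 -0.   ]
 [-0.    -0.    -1.   ]]
[199.7 539.2 208. ] F [-0.3  0.1  0.2] mm tool [-278.9  361.7   -0. ] /10 rows: [-0.0279  0.0362 -0.    ] m
```

```bash
python3 -m inch '[{"gripper":0,"x":-0.028,"y":0.036},{"gripper":0,"x":-0.028,"y":0.036},{"gripper":0,"x":-0.028,"y":0.036},{"gripper":0,"x":-0.028,"y":0.036},{"gripper":0,"x":-0.028,"y":0.036},{"gripper":0,"x":-0.028,"y":0.036},{"gripper":0,"x":-0.028,"y":0.036},{"gripper":0,"x":-0.028,"y":0.036}]'
python3 -c "
from h import *
print(go(442,152,208))"
```

```text
[199.7 539.2 208. ] F [-0.3  0.1  0.2] mm tool [-278.9  361.7   -0. ] /10 rows: [-0.0279  0.0362 -0.    ] mvalidation failed for argument at $[0]...
```

```bash
python3 -m inch '[{"gripper":0.0,"x":-0.028,"y":0.036,"z":0.0,"wx":0.0,"wy":0.0,"wz":0.0},{"gripper":0.0,"x":-0.028,"y":0.036,"z":0.0,"wx":0.0,"wy":0.0,"wz":0.0},{"gripper":0.0,"x":-0.028,"y":0.036,"z":0.0,"wx":0.0,"wy":0.0,"wz":0.0},{"gripper":0.0,"x":-0.028,"y":0.036,"z":0.0,"wx":0.0,"wy":0.0,"wz":0.0},{"gripper":0.0,"x":-0.028,"y":0.036,"z":0.0,"wx":0.0,"wy":0.0,"wz":0.0},{"gripper":0.0,"x":-0.028,"y":0.036,"z":0.0,"wx":0.0,"wy":0.0,"wz":0.0},{"gripper":0.0,"x":-0.028,"y":0.036,"z":0.0,"wx":0.0,"wy":0.0,"wz":0.0},{"gripper":0.0,"x":-0.028,"y":0.036,"z":0.0,"wx":0.0,"wy":0.0,"wz":0.0}]'
python3 -c "
from h import *
print(go(442,152,208))"
```

```text
time: 1.95
ee_pos: [392.7, 227.5, 208.2]
tcp_rot: [[0.347, 0.938, 0.0], [0.938, -0.347, 0.0], [0.0, 0.0, -1.0]]
ft_force: [1.7, 1.3, 0.5]
width: -0.3
[392.7 227.5 208.2] F [1.7 1.3 0.5] mm tool [-53.7  72.4   0.2] /2 rows: [-0.0268  0.0362  0.0001] m
```

```bash
python3 -m inch '[{"gripper":0.0,"x":-0.027,"y":0.036,"z":0.0,"wx":0.0,"wy":0.0,"wz":0.0},{"gripper":0.0,"x":-0.027,"y":0.036,"z":0.0,"wx":0.0,"wy":0.0,"wz":0.0},{"gripper":0.0,"x":0.0,"y":0.0,"z":0.04,"wx":0.0,"wy":0.0,"wz":0.0},{"gripper":0.0,"x":0.0,"y":0.0,"z":0.04,"wx":0.0,"wy":0.0,"wz":0.0},{"gripper":0.0,"x":0.0,"y":0.0,"z":0.0,"wx":0.0,"wy":0.0,"wz":0.0},{"gripper":0.0,"x":0.0,"y":0.0,"z":0.0,"wx":0.0,"wy":0.0,"wz":0.0}]'
python3 - <<'E'
from h import *
print(go(442,152,60))
E0=ext("wrist",camera_info("wrist")); p,d=read_camera("wrist"); W=pose2(np.load("pose.npy"),dots())
q=p[...,::-1].copy()
for k,u in enumerate(proj("wrist",W,E0)):
    print(k,u.round(1))
    if abs(u).max()<2000: cv2.drawMarker(q,tuple(int(c) for c in u.round()),(255,0,255),0,14,1)
tip=proj("wrist",sense()["ee_pos"],E0)[0]; print("tip",tip); cv2.drawMarker(q,tuple(int(c) for c in tip.round()),(0,255,0),0,14,1)
cv2.imwrite("pics/w1.png",q)
E
```

```text
time: 2.55
ee_pos: [440.7, 153.6, 128.8]
tcp_rot: [[0.347, 0.938, -0.001], [0.938, -0.347, -0.0], [-0.001, -0.0, -1.0]]
ft_force: [0.2, 0.3, 0.9]
width: 0.1
[440.7 153.6 128.8] F [0.2 0.3 0.9] mm tool [-1.   1.8 68.8] /1 rows: [-0.001   0.0018  0.0688] m
0 [280.6 210.7]
1 [ 60.8 359.4]
2 [383.6 352.7]
3 [175.5 471.4]
4 [228.3 249.3]
5 [ 96.2 338.5]
6 [338.1 388.2]
7 [213.1 458.8]
tip [283.19210756 250.52626441]
```

View pics/w1.png

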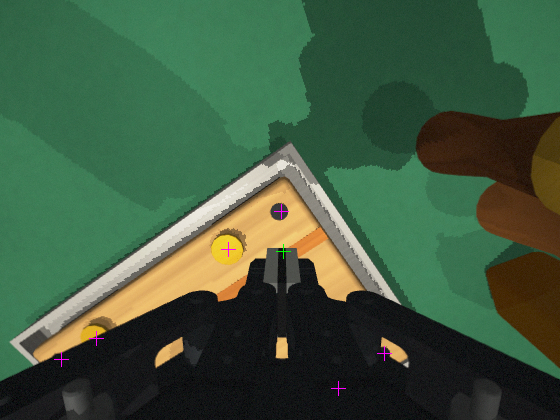

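The wrist view matches: dot a is predicted at (281,211) and cap a at (228,249), and both markers sit on the real things. I descend on a.

```bash
python3 -m inch '[{"gripper":0.0,"x":-0.001,"y":0.002,"z":0.04,"wx":0.0,"wy":0.0,"wz":0.0},{"gripper":0.0,"x":0.0,"y":0.0,"z":0.03,"wx":0.0,"wy":0.0,"wz":0.0},{"gripper":0.0,"x":0.0,"y":0.0,"z":0.01,"wx":0.0,"wy":0.0,"wz":0.0},{"gripper":0.0,"x":0.0,"y":0.0,"z":0.0,"wx":0.0,"wy":0.0,"wz":0.0},{"gripper":0.0,"x":0.0,"y":0.0,"z":0.0,"wx":0.0,"wy":0.0,"wz":0.0}]'
python3 -m inch '[{"gripper":0.0,"x":0.0,"y":0.0,"z":0.003,"wx":0.0,"wy":0.0,"wz":0.0},{"gripper":0.0,"x":0.0,"y":0.0,"z":0.001,"wx":0.0,"wy":0.0,"wz":0.0},{"gripper":0.0,"x":0.0,"y":0.0,"z":0.0,"wx":0.0,"wy":0.0,"wz":0.0}]'
python3 -m inch '[{"gripper":0.0,"x":0.0,"y":0.0,"z":0.002,"wx":0.0,"wy":0.0,"wz":0.0},{"gripper":0.0,"x":0.0,"y":0.0,"z":0.0,"wx":0.0,"wy":0.0,"wz":0.0}]'
```

```text
time: 3.1
ee_pos: [443.0, 152.1, 49.6]
tcp_rot: [[0.347, 0.938, 0.002], [0.938, -0.347, 0.001], [0.001, 0.001, -1.0]]
ft_force: [0.5, -0.3, 0.1]
width: 0.1
time: 3.4
ee_pos: [442.4, 151.8, 44.4]
tcp_rot: [[0.347, 0.938, 0.0], [0.938, -0.347, 0.0], [0.0, 0.0, -1.0]]
ft_force: [-0.6, -0.6, 0.4]
width: -0.0
time: 3.6
ee_pos: [442.2, 151.8, 41.9]
tcp_rot: [[0.347, 0.938, -0.0], [0.938, -0.347, -0.0], [-0.0, -0.0, -1.0]]
ft_force: [-0.6, -0.3, 0.4]
width: 0.1
```

```bash
python3 -m inch '[{"gripper":0.0,"x":0.0,"y":0.0,"z":0.001,"wx":0.0,"wy":0.0,"wz":0.0},{"gripper":0.0,"x":0.0,"y":0.0,"z":0.0,"wx":0.0,"wy":0.0,"wz":0.0}]'
python3 -m inch '[{"gripper":0.0,"x":0.0,"y":0.0,"z":0.001,"wx":0.0,"wy":0.0,"wz":0.0},{"gripper":0.0,"x":0.0,"y":0.0,"z":0.0,"wx":0.0,"wy":0.0,"wz":0.0}]'
python3 -m inch '[{"gripper":0.0,"x":0.0,"y":0.0,"z":0.001,"wx":0.0,"wy":0.0,"wz":0.0},{"gripper":0.0,"x":0.0,"y":0.0,"z":0.0,"wx":0.0,"wy":0.0,"wz":0.0}]'
```

```text
time: 3.8
ee_pos: [442.2, 151.7, 40.9]
tcp_rot: [[0.347, 0.938, -0.0], [0.938, -0.347, -0.0], [-0.0, -0.0, -1.0]]
ft_force: [-0.0, 0.5, -0.2]
width: 0.1
time: 4.0
ee_pos: [442.2, 151.7, 39.9]
tcp_rot: [[0.347, 0.938, -0.0], [0.938, -0.347, -0.0], [-0.0, -0.0, -1.0]]
ft_force: [0.1, -0.4, 0.4]
width: 0.4
time: 4.2
ee_pos: [442.2, 151.8, 38.9]
tcp_rot: [[0.347, 0.938, -0.0], [0.938, -0.347, -0.0], [-0.0, -0.0, -1.0]]
ft_force: [0.3, -0.3, 0.5]
width: 0.1
```

```bash
for i in 1; do python3 -m inch '[{"gripper":0.0,"x":0.0,"y":0.0,"z":0.001,"wx":0.0,"wy":0.0,"wz":0.0},{"gripper":0.0,"x":0.0,"y":0.0,"z":0.0,"wx":0.0,"wy":0.0,"wz":0.0}]'; done
python3 -m inch '[{"gripper":0.0,"x":0.0,"y":0.0,"z":0.001,"wx":0.0,"wy":0.0,"wz":0.0},{"gripper":0.0,"x":0.0,"y":0.0,"z":0.0,"wx":0.0,"wy":0.0,"wz":0.0}]'
python3 - <<'E'
from h import *
p,d=read_camera("side"); a=p[160:290,200:340,::-1]; cv2.imwrite("pics/s1.png",cv2.resize(a,None,fx=4.4,fy=4.4,interpolation=3))
E
```

```text
time: 4.4
ee_pos: [442.2, 151.8, 37.9]
tcp_rot: [[0.347, 0.938, -0.0], [0.938, -0.347, -0.0], [-0.0, -0.0, -1.0]]
ft_force: [0.2, 0.2, 1.0]
width: -0.0
time: 4.6
ee_pos: [442.3, 151.7, 36.9]
tcp_rot: [[0.347, 0.938, -0.0], [0.938, -0.347, -0.0], [-0.0, -0.0, -1.0]]
ft_force: [1.2, -0.1, -0.0]
width: 0.6
```

View pics/s1.png

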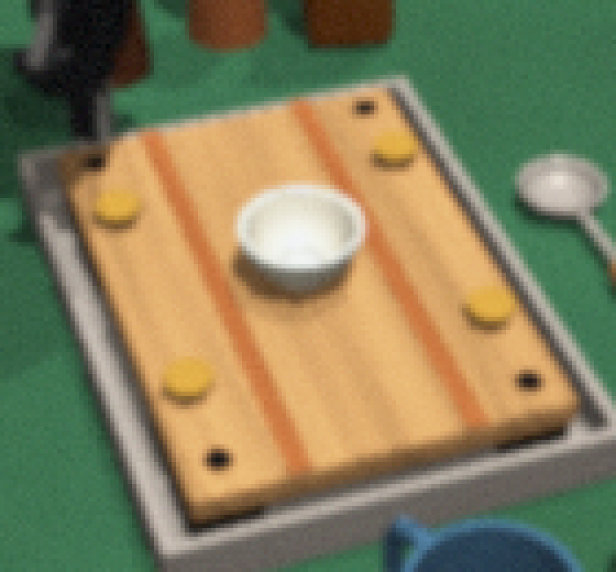

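The side view shows the tip at about (95,140), still a little above dot a at (95,162), and there is no force yet. I continue down gently.

```bash
python3 -m inch '[{"gripper":0.0,"x":0.0,"y":0.0,"z":0.001,"wx":0.0,"wy":0.0,"wz":0.0},{"gripper":0.0,"x":0.0,"y":0.0,"z":0.0,"wx":0.0,"wy":0.0,"wz":0.0}]' | grep -E "ee|ft"
python3 -m inch '[{"gripper":0.0,"x":0.0,"y":0.0,"z":0.001,"wx":0.0,"wy":0.0,"wz":0.0},{"gripper":0.0,"x":0.0,"y":0.0,"z":0.0,"wx":0.0,"wy":0.0,"wz":0.0}]' | grep -E "ee|ft"
python3 -m inch '[{"gripper":0.0,"x":0.0,"y":0.0,"z":0.001,"wx":0.0,"wy":0.0,"wz":0.0},{"gripper":0.0,"x":0.0,"y":0.0,"z":0.0,"wx":0.0,"wy":0.0,"wz":0.0}]' | grep -E "ee|ft"
python3 - <<'E'
from h import *
E0=ext("wrist",camera_info("wrist")); p,d=read_camera("wrist"); 
cv2.imwrite("pics/w2.png",cv2.resize(p[150:300,180:380,::-1],None,fx=3,fy=3,interpolation=3))
np.set_printoptions(precision=0,suppress=True,linewidth=200)
print(d[160:300:10,190:380:10])
tip=proj("wrist",sense()["ee_pos"],E0)[0];print(tip, sense()["effort"].round(1))
E
```

```text
ee_pos: [442.2, 151.8, 35.9]
ft_force: [0.1, 0.7, -0.2]
ee_pos: [442.2, 151.8, 34.9]
ft_force: [0.1, -0.3, 0.5]
ee_pos: [442.2, 151.7, 33.9]
ft_force: [-0.2, 0.1, 0.1]
[[198. 199. 200. 199. 198. 199. 199. 199. 199. 177. 169. 169. 198. 199. 198. 198. 198. 199. 199.]
 [201. 200. 201. 200. 200. 201. 200. 201. 171. 170. 193. 170. 170. 199. 201. 201. 201. 200. 200.]
 [201. 202. 202. 201. 202. 202. 184. 172. 172. 196. 195. 195. 172. 202. 202. 203. 202. 202. 202.]
 [203. 202. 203. 205. 203. 173.   0. 197. 196. 197. 197. 197. 197. 172. 205. 204. 204. 203. 203.]
 [205. 206. 205. 194. 174. 176. 199. 199. 199. 195. 200. 199. 199. 174. 173. 206. 205. 205. 205.]
 [207. 207. 179. 175. 176. 201. 201. 200. 176. 167. 165. 200. 201. 200. 175. 207. 207. 207. 207.]
 [205. 176. 178. 203. 202. 201. 197. 171. 165. 163. 165. 168. 202. 202. 202. 178. 209. 208. 208.]
 [179.   0. 205. 204. 204. 179. 169. 167. 166. 165. 166. 167. 171. 203. 204. 179. 179. 210. 210.]
 [206. 205. 204. 202. 172. 168. 167. 167. 168. 166. 166. 167. 168. 183. 204. 206. 179. 211. 212.]
 [207. 207. 183. 173. 169. 168. 169. 168. 144. 145. 145. 168. 169. 171. 208. 207. 206. 183. 213.]
 [208. 178. 171. 170. 169. 170. 170. 144. 134. 135. 135. 143. 144. 170. 175. 209. 209. 183. 183.]
 [175. 172. 171. 172. 172. 170. 136. 134. 125. 124. 126. 135. 134. 172. 173. 181. 210. 210. 185.]
 [173. 172. 174. 172. 173. 173. 125. 125. 117. 118. 116. 118. 127. 173. 174. 173. 214. 213. 212.]
 [174. 167. 174. 174. 174. 108. 108. 105. 109. 116. 108. 106. 105. 109. 175. 174. 175. 214. 215.]]
[283. 250.] [ -0. -83.   1.  -7.   0.  -0.  -0.]
```

View pics/w2.png

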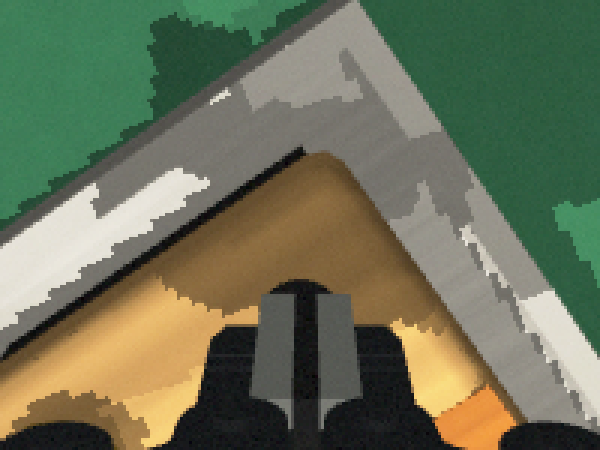

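```bash
python3 - <<'E'
from h import *
i,f=cam("wrist"); H=np.array(i["hand_eye"]); print(H.round(3),f,i["cx"],i["cy"],i["k1"])
p,d=read_camera("wrist"); s=sense()
for x,y in((275,249),(291,249),(275,252),(275,258),(283,247),(275,270),(283,240),(283,225),(240,260),(310,230)):
    z=d[y,x]; q=(np.array([x,y])-[i["cx"],i["cy"]])/f; r=q.copy()
    for _ in range(10): r=q/(1+i["k1"]*(r@r))
    t=(H@[*(r*z),z,1])[:3]; print((x,y),z,"tool",t.round(1),"world",(s["tcp_rot"]@t+s["ee_pos"]).round(1))
print(s["ee_pos"],s["width"],s["ft_force"].round(1))
E
```

```text
[[ 1.00000e+00 -1.00000e-03  1.00000e-03 -6.94000e-01]
 [ 0.00000e+00  9.66000e-01  2.58000e-01 -6.57080e+01]
 [-1.00000e-03 -2.58000e-01  9.66000e-01 -1.65409e+02]
 [ 0.00000e+00  0.00000e+00  0.00000e+00  1.00000e+00]] 330.3024338144349 281.49404551120836 210.41958997959784 0.004980175462200921
(275, 249) 146.61137 tool [ -3.5 -11.4 -28.1] world [430.3 152.5  62.1]
(291, 249) 146.2647 tool [  3.6 -11.5 -28.5] world [432.7 159.2  62.5]
(275, 252) 143.56487 tool [ -3.4 -11.3 -31.3] world [430.5 152.5  65.3]
(275, 258) 0.0 tool [  -0.7  -65.7 -165.4] world [380.4 173.9 199.4]
(283, 247) 166.03389 tool [ 0.2 -5.2 -9.7] world [437.4 153.7  43.7]
(275, 270) 124.6115 tool [ -3.1 -11.9 -50.8] world [430.  153.   84.8]
(283, 240) 167.0718 tool [ 0.2 -8.2 -7.8] world [434.6 154.8  41.8]
(283, 225) 165.56715 tool [  0.2 -16.   -7.3] world [427.3 157.5  41.3]
(240, 260) 170.83218 tool [-22.    3.   -6.9] world [437.4 130.   40.9]
(310, 230) 170.85123 tool [ 14.2 -11.9  -2.9] world [436.  169.2  36.9]
[442.23696673 151.75079712  33.97896386] -0.1471144061335383 [0.2 0.3 0.7]
```

Depth puts the real finger ends about 28 mm behind the nominal TCP, so they are still about 20 mm above the board. I descend further in small steps and watch the force.

```bash
python3 -m inch '[{"gripper":0.0,"x":0.0,"y":0.0,"z":0.002,"wx":0.0,"wy":0.0,"wz":0.0},{"gripper":0.0,"x":0.0,"y":0.0,"z":0.002,"wx":0.0,"wy":0.0,"wz":0.0},{"gripper":0.0,"x":0.0,"y":0.0,"z":0.0,"wx":0.0,"wy":0.0,"wz":0.0}]' | grep -E "ee|ft"
python3 -m inch '[{"gripper":0.0,"x":0.0,"y":0.0,"z":0.002,"wx":0.0,"wy":0.0,"wz":0.0},{"gripper":0.0,"x":0.0,"y":0.0,"z":0.002,"wx":0.0,"wy":0.0,"wz":0.0},{"gripper":0.0,"x":0.0,"y":0.0,"z":0.0,"wx":0.0,"wy":0.0,"wz":0.0}]' | grep -E "ee|ft"
python3 -m inch '[{"gripper":0.0,"x":0.0,"y":0.0,"z":0.002,"wx":0.0,"wy":0.0,"wz":0.0},{"gripper":0.0,"x":0.0,"y":0.0,"z":0.002,"wx":0.0,"wy":0.0,"wz":0.0},{"gripper":0.0,"x":0.0,"y":0.0,"z":0.0,"wx":0.0,"wy":0.0,"wz":0.0}]' | grep -E "ee|ft"
```

```text
ee_pos: [442.1, 151.7, 29.7]
ft_force: [-0.3, 1.0, -0.4]
ee_pos: [442.1, 151.7, 25.7]
ft_force: [-0.1, 0.3, -0.1]
ee_pos: [442.1, 151.7, 21.7]
ft_force: [0.3, -0.0, 1.0]
```

```bash
python3 - <<'E'
from h import *
i,f=cam("wrist"); H=np.array(i["hand_eye"]); 
p,d=read_camera("wrist"); s=sense(); print(s["ee_pos"],s["ft_force"])
for x,y in((275,248),(275,249),(275,250),(291,249),(283,235),(283,225),(283,215),(283,190)):
    z=d[y,x]; q=(np.array([x,y])-[i["cx"],i["cy"]])/f; r=q/(1+i["k1"]*(q@q))
    t=(H@[*(r*z),z,1])[:3]; print((x,y),z,"tool",t.round(1),"world",(s["tcp_rot"]@t+s["ee_pos"]).round(1))
p,d=read_camera("side"); a=p[160:240,190:290,::-1].copy(); cv2.imwrite("pics/s2.png",cv2.resize(a,None,fx=6,fy=6,interpolation=3))
print(proj("side",[[442,152,z] for z in(22,42,50)])-[190,160])
E
```

```text
[442.14829009 151.72779006  21.84741256] [-0.50842578  0.61176275  0.01894586]
(275, 248) 146.52701 tool [ -3.5 -11.9 -28.1] world [429.8 152.6  50. ]
(275, 249) 145.90994 tool [ -3.5 -11.7 -28.8] world [430.  152.5  50.7]
(275, 250) 144.65154 tool [ -3.4 -11.7 -30.1] world [430.  152.6  51.9]
(291, 249) 146.13585 tool [  3.6 -11.6 -28.6] world [432.6 159.2  50.5]
(283, 235) 153.65991 tool [  0.1 -15.1 -19.9] world [428.  157.1  41.7]
(283, 225) 153.18637 tool [  0.1 -19.7 -19.1] world [423.7 158.7  41. ]
(283, 215) 153.2483 tool [  0.1 -24.2 -17.9] world [419.5 160.3  39.7]
(283, 190) 185.08371 tool [  0.3 -29.1  16.4] world [415.  162.1   5.5]
[[32.81422124 42.85848782]
 [32.1605759  36.54934889]
 [31.89491096 33.98389543]]
```

View pics/s2.png

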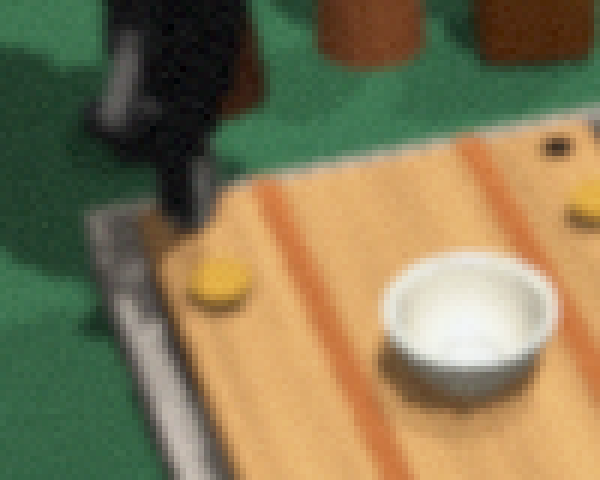

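The side view shows the tip at (190,220), now just over dot a. I take the last millimetres in small steps.

```bash
python3 -m inch '[{"gripper":0.0,"x":0.0,"y":0.0,"z":0.002,"wx":0.0,"wy":0.0,"wz":0.0},{"gripper":0.0,"x":0.0,"y":0.0,"z":0.002,"wx":0.0,"wy":0.0,"wz":0.0},{"gripper":0.0,"x":0.0,"y":0.0,"z":0.0,"wx":0.0,"wy":0.0,"wz":0.0}]' | grep -E "ee|ft"
python3 -m inch '[{"gripper":0.0,"x":0.0,"y":0.0,"z":0.001,"wx":0.0,"wy":0.0,"wz":0.0},{"gripper":0.0,"x":0.0,"y":0.0,"z":0.0,"wx":0.0,"wy":0.0,"wz":0.0}]' | grep -E "ee|ft"
python3 -m inch '[{"gripper":0.0,"x":0.0,"y":0.0,"z":0.001,"wx":0.0,"wy":0.0,"wz":0.0},{"gripper":0.0,"x":0.0,"y":0.0,"z":0.0,"wx":0.0,"wy":0.0,"wz":0.0}]' | grep -E "ee|ft"
python3 -m inch '[{"gripper":0.0,"x":0.0,"y":0.0,"z":0.001,"wx":0.0,"wy":0.0,"wz":0.0},{"gripper":0.0,"x":0.0,"y":0.0,"z":0.0,"wx":0.0,"wy":0.0,"wz":0.0}]' | grep -E "ee|ft"
```

```text
ee_pos: [442.3, 151.8, 18.1]
ft_force: [-1.3, 0.1, 10.2]
ee_pos: [442.3, 151.9, 17.7]
ft_force: [-4.3, -0.1, 26.7]
ee_pos: [442.3, 151.9, 17.2]
ft_force: [-7.4, -1.5, 45.2]
ee_pos: [442.3, 152.0, 16.9]
ft_force: [-10.4, -1.5, 64.6]
```

Corner a is firm: about 46 N over less than 1 mm from first touch at ee z ≈ 18.4. I lift and go to b.

```bash
python3 -m inch '[{"gripper":0.0,"x":0.0,"y":0.0,"z":-0.025,"wx":0.0,"wy":0.0,"wz":0.0},{"gripper":0.0,"x":0.0,"y":0.0,"z":-0.025,"wx":0.0,"wy":0.0,"wz":0.0},{"gripper":0.0,"x":0.0,"y":0.0,"z":0.0,"wx":0.0,"wy":0.0,"wz":0.0}]' | grep -E "ee|ft"
python3 -c "
from h import *
print(go(502.6,-80.3,65))"
```

```text
ee_pos: [443.2, 152.1, 67.2]
ft_force: [0.8, 0.1, -0.7]
[443.2 152.1  67.2] F [ 0.8  0.1 -0.7] mm tool [-197.2  136.4    2.1] /5 rows: [-0.0394  0.0273  0.0004] m
```

```bash
python3 -m inch '[{"gripper":0.0,"x":-0.0395,"y":0.027,"z":0.0,"wx":0.0,"wy":0.0,"wz":0.0},{"gripper":0.0,"x":-0.0395,"y":0.027,"z":0.0,"wx":0.0,"wy":0.0,"wz":0.0},{"gripper":0.0,"x":-0.0395,"y":0.027,"z":0.0,"wx":0.0,"wy":0.0,"wz":0.0},{"gripper":0.0,"x":-0.0395,"y":0.027,"z":0.0,"wx":0.0,"wy":0.0,"wz":0.0},{"gripper":0.0,"x":-0.0395,"y":0.027,"z":0.0,"wx":0.0,"wy":0.0,"wz":0.0},{"gripper":0.0,"x":0.0,"y":0.0,"z":0.02,"wx":0.0,"wy":0.0,"wz":0.0},{"gripper":0.0,"x":0.0,"y":0.0,"z":0.0,"wx":0.0,"wy":0.0,"wz":0.0}]' | grep -E "ee|ft"
python3 -c "
from h import *
print(go(502.6,-80.3,22))"
```

```text
ee_pos: [499.1, -81.1, 43.1]
ft_force: [0.5, 1.2, -0.0]
[499.1 -81.1  43.1] F [ 0.5  1.2 -0. ] mm tool [ 2.  3. 21.] /1 rows: [0.002 0.003 0.021] m
```

```bash
python3 -m inch '[{"gripper":0.0,"x":0.001,"y":0.002,"z":0.015,"wx":0.0,"wy":0.0,"wz":0.0},{"gripper":0.0,"x":0.0,"y":0.0,"z":0.005,"wx":0.0,"wy":0.0,"wz":0.0},{"gripper":0.0,"x":0.0,"y":0.0,"z":0.0,"wx":0.0,"wy":0.0,"wz":0.0}]' | grep -E "ee|ft"
python3 -m inch '[{"gripper":0.0,"x":0.0,"y":0.0,"z":0.002,"wx":0.0,"wy":0.0,"wz":0.0},{"gripper":0.0,"x":0.0,"y":0.0,"z":0.0,"wx":0.0,"wy":0.0,"wz":0.0}]' | grep -E "ee|ft"
python3 -m inch '[{"gripper":0.0,"x":0.0,"y":0.0,"z":0.002,"wx":0.0,"wy":0.0,"wz":0.0},{"gripper":0.0,"x":0.0,"y":0.0,"z":0.0,"wx":0.0,"wy":0.0,"wz":0.0}]' | grep -E "ee|ft"
python3 -m inch '[{"gripper":0.0,"x":0.0,"y":0.0,"z":0.001,"wx":0.0,"wy":0.0,"wz":0.0},{"gripper":0.0,"x":0.0,"y":0.0,"z":0.0,"wx":0.0,"wy":0.0,"wz":0.0}]' | grep -E "ee|ft"
```

```text
ee_pos: [502.1, -79.0, 24.4]
ft_force: [-0.3, 0.1, -0.2]
ee_pos: [502.5, -79.8, 23.2]
ft_force: [-0.3, -0.1, 0.1]
ee_pos: [502.4, -80.1, 21.0]
ft_force: [0.7, -0.6, -1.3]
ee_pos: [502.4, -80.1, 20.0]
ft_force: [-0.9, 0.4, 0.3]
```

```bash
python3 -m inch '[{"gripper":0.0,"x":0.0,"y":0.0,"z":0.001,"wx":0.0,"wy":0.0,"wz":0.0},{"gripper":0.0,"x":0.0,"y":0.0,"z":0.0,"wx":0.0,"wy":0.0,"wz":0.0}]' | grep -E "ee|ft"
python3 -m inch '[{"gripper":0.0,"x":0.0,"y":0.0,"z":0.001,"wx":0.0,"wy":0.0,"wz":0.0},{"gripper":0.0,"x":0.0,"y":0.0,"z":0.0,"wx":0.0,"wy":0.0,"wz":0.0}]' | grep -E "ee|ft"
python3 -m inch '[{"gripper":0.0,"x":0.0,"y":0.0,"z":0.001,"wx":0.0,"wy":0.0,"wz":0.0},{"gripper":0.0,"x":0.0,"y":0.0,"z":0.0,"wx":0.0,"wy":0.0,"wz":0.0}]' | grep -E "ee|ft"
```

```text
ee_pos: [502.4, -80.1, 18.9]
ft_force: [-0.2, 0.0, -0.5]
ee_pos: [502.5, -80.2, 18.2]
ft_force: [-1.7, -0.4, 8.1]
ee_pos: [502.5, -80.2, 17.8]
ft_force: [-4.7, 1.0, 22.6]
```

Corner b is firm: 23 N within 1 mm. Next is d at (657,-40).

```bash
python3 -m inch '[{"gripper":0.0,"x":0.0,"y":0.0,"z":-0.025,"wx":0.0,"wy":0.0,"wz":0.0},{"gripper":0.0,"x":0.0,"y":0.0,"z":-0.02,"wx":0.0,"wy":0.0,"wz":0.0},{"gripper":0.0,"x":0.0,"y":0.0,"z":0.0,"wx":0.0,"wy":0.0,"wz":0.0}]' | grep -E "ee|ft"
python3 -c "
from h import *
print(go(657.4,-39.8,62))"
```

```text
ee_pos: [503.4, -80.3, 63.9]
ft_force: [0.1, 0.0, -0.8]
[503.4 -80.3  63.9] F [ 0.1  0.  -0.8] mm tool [ 91.5 130.3   2.4] /4 rows: [0.0229 0.0326 0.0006] m
```

```bash
python3 -m inch '[{"gripper":0.0,"x":0.023,"y":0.0325,"z":0.0,"wx":0.0,"wy":0.0,"wz":0.0},{"gripper":0.0,"x":0.023,"y":0.0325,"z":0.0,"wx":0.0,"wy":0.0,"wz":0.0},{"gripper":0.0,"x":0.023,"y":0.0325,"z":0.0,"wx":0.0,"wy":0.0,"wz":0.0},{"gripper":0.0,"x":0.023,"y":0.0325,"z":0.0,"wx":0.0,"wy":0.0,"wz":0.0},{"gripper":0.0,"x":0.0,"y":0.0,"z":0.02,"wx":0.0,"wy":0.0,"wz":0.0},{"gripper":0.0,"x":0.0,"y":0.0,"z":0.0,"wx":0.0,"wy":0.0,"wz":0.0},{"gripper":0.0,"x":0.0,"y":0.0,"z":0.0,"wx":0.0,"wy":0.0,"wz":0.0},{"gripper":0.0,"x":0.0,"y":0.0,"z":0.0,"wx":0.0,"wy":0.0,"wz":0.0}]' | grep -E "ee|ft"
python3 -c "
from h import *
print(go(657.4,-39.8,22))"
```

```text
ee_pos: [656.1, -39.4, 42.7]
ft_force: [-0.2, -0.7, 0.0]
[656.1 -39.4  42.7] F [-0.2 -0.7  0. ] mm tool [ 0.1  1.4 20.7] /1 rows: [0.0001 0.0014 0.0207] m
```

```bash
python3 -m inch '[{"gripper":0.0,"x":0.0,"y":0.001,"z":0.015,"wx":0.0,"wy":0.0,"wz":0.0},{"gripper":0.0,"x":0.0,"y":0.0,"z":0.006,"wx":0.0,"wy":0.0,"wz":0.0},{"gripper":0.0,"x":0.0,"y":0.0,"z":0.0,"wx":0.0,"wy":0.0,"wz":0.0},{"gripper":0.0,"x":0.0,"y":0.0,"z":0.0,"wx":0.0,"wy":0.0,"wz":0.0}]' | grep -E "ee|ft"
python3 -m inch '[{"gripper":0.0,"x":0.0,"y":0.0,"z":0.002,"wx":0.0,"wy":0.0,"wz":0.0},{"gripper":0.0,"x":0.0,"y":0.0,"z":0.0,"wx":0.0,"wy":0.0,"wz":0.0}]' | grep -E "ee|ft"
python3 -m inch '[{"gripper":0.0,"x":0.0,"y":0.0,"z":0.001,"wx":0.0,"wy":0.0,"wz":0.0},{"gripper":0.0,"x":0.0,"y":0.0,"z":0.0,"wx":0.0,"wy":0.0,"wz":0.0}]' | grep -E "ee|ft"
python3 -m inch '[{"gripper":0.0,"x":0.0,"y":0.0,"z":0.001,"wx":0.0,"wy":0.0,"wz":0.0},{"gripper":0.0,"x":0.0,"y":0.0,"z":0.0,"wx":0.0,"wy":0.0,"wz":0.0}]' | grep -E "ee|ft"
```

```text
ee_pos: [657.2, -39.3, 21.1]
ft_force: [0.4, 0.2, -0.0]
ee_pos: [657.3, -39.4, 19.0]
ft_force: [0.8, 0.8, 0.4]
ee_pos: [657.4, -39.4, 18.1]
ft_force: [1.6, -0.5, 1.4]
ee_pos: [657.6, -39.4, 17.2]
ft_force: [1.5, -1.1, 3.0]
```

Corner d is softer, 3 N at 1.2 mm, so it looks like the rocking one. I push on to the stop.

```bash
python3 -m inch '[{"gripper":0.0,"x":0.0,"y":0.0,"z":0.001,"wx":0.0,"wy":0.0,"wz":0.0},{"gripper":0.0,"x":0.0,"y":0.0,"z":0.001,"wx":0.0,"wy":0.0,"wz":0.0},{"gripper":0.0,"x":0.0,"y":0.0,"z":0.0,"wx":0.0,"wy":0.0,"wz":0.0}]' | grep -E "ee|ft"
python3 -m inch '[{"gripper":0.0,"x":0.0,"y":0.0,"z":0.001,"wx":0.0,"wy":0.0,"wz":0.0},{"gripper":0.0,"x":0.0,"y":0.0,"z":0.001,"wx":0.0,"wy":0.0,"wz":0.0},{"gripper":0.0,"x":0.0,"y":0.0,"z":0.0,"wx":0.0,"wy":0.0,"wz":0.0}]' | grep -E "ee|ft"
python3 -m inch '[{"gripper":0.0,"x":0.0,"y":0.0,"z":0.001,"wx":0.0,"wy":0.0,"wz":0.0},{"gripper":0.0,"x":0.0,"y":0.0,"z":0.0,"wx":0.0,"wy":0.0,"wz":0.0}]' | grep -E "ee|ft"
python3 -m inch '[{"gripper":0.0,"x":0.0,"y":0.0,"z":0.001,"wx":0.0,"wy":0.0,"wz":0.0},{"gripper":0.0,"x":0.0,"y":0.0,"z":0.0,"wx":0.0,"wy":0.0,"wz":0.0}]' | grep -E "ee|ft"
```

```text
ee_pos: [657.8, -39.5, 15.3]
ft_force: [1.0, -1.1, 6.4]
ee_pos: [658.0, -39.5, 13.7]
ft_force: [1.2, -1.4, 11.9]
ee_pos: [658.1, -39.5, 13.3]
ft_force: [-2.2, -1.8, 19.3]
ee_pos: [658.2, -39.5, 12.9]
ft_force: [-6.0, -1.5, 30.8]
```

Corner d rocks: it gave about 5 mm, reaching ~8 N, then stopped firm at 31 N. I lift and move to cap d.

```bash
python3 -m inch '[{"gripper":0.0,"x":0.0,"y":0.0,"z":-0.02,"wx":0.0,"wy":0.0,"wz":0.0},{"gripper":0.0,"x":0.0,"y":0.0,"z":-0.015,"wx":0.0,"wy":0.0,"wz":0.0},{"gripper":0.0,"x":0.0,"y":0.0,"z":0.0,"wx":0.0,"wy":0.0,"wz":0.0},{"gripper":0.0,"x":0.0,"y":0.0,"z":0.0,"wx":0.0,"wy":0.0,"wz":0.0}]' | grep -E "ee|ft"
python3 -c "
from h import *
print(go(644.7,8.5,48))"
```

```text
ee_pos: [657.1, -39.3, 45.9]
ft_force: [0.1, -0.4, 0.2]
[657.1 -39.3  45.9] F [ 0.1 -0.4  0.2] mm tool [ 40.5 -28.3  -2.1] /2 rows: [ 0.0203 -0.0141 -0.0011] m
```

```bash
python3 -m inch '[{"gripper":0.0,"x":0.02,"y":-0.014,"z":0.0,"wx":0.0,"wy":0.0,"wz":0.0},{"gripper":0.0,"x":0.0205,"y":-0.0145,"z":0.0,"wx":0.0,"wy":0.0,"wz":0.0},{"gripper":0.0,"x":0.0,"y":0.0,"z":0.01,"wx":0.0,"wy":0.0,"wz":0.0},{"gripper":0.0,"x":0.0,"y":0.0,"z":0.004,"wx":0.0,"wy":0.0,"wz":0.0},{"gripper":0.0,"x":0.0,"y":0.0,"z":0.0,"wx":0.0,"wy":0.0,"wz":0.0},{"gripper":0.0,"x":0.0,"y":0.0,"z":0.0,"wx":0.0,"wy":0.0,"wz":0.0},{"gripper":0.0,"x":0.0,"y":0.0,"z":0.0,"wx":0.0,"wy":0.0,"wz":0.0}]' | grep -E "ee|ft"
python3 - <<'E'
from h import *
print(go(644.7,8.5,28))
E0=ext("wrist",camera_info("wrist")); p,d=read_camera("wrist"); q=p[...,::-1].copy()
for k,u in enumerate(proj("wrist",pose2(np.load("pose.npy"),dots()),E0)):
    if abs(u).max()<2000: cv2.drawMarker(q,tuple(int(c) for c in u.round()),(255,0,255),0,8,1)
cv2.imwrite("pics/w3.png",cv2.resize(q[140:300,160:400],None,fx=3,fy=3,interpolation=3))
E
```

```text
ee_pos: [644.8, 7.9, 32.1]
ft_force: [-0.3, -0.0, -0.1]
[644.8   7.9  32.1] F [-0.3 -0.  -0.1] mm tool [ 0.5 -0.3  4.1] /1 rows: [ 0.0005 -0.0003  0.0041] m
```

View pics/w3.png

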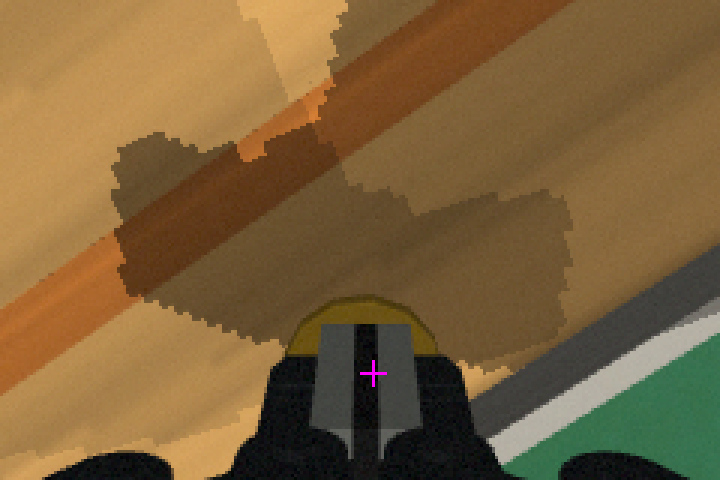

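The fingers stand centred over brass cap d, whose front arc shows at (362,310). I press it down.

```bash
python3 -m inch '[{"gripper":0.0,"x":0.0,"y":0.0,"z":0.002,"wx":0.0,"wy":0.0,"wz":0.0},{"gripper":0.0,"x":0.0,"y":0.0,"z":0.002,"wx":0.0,"wy":0.0,"wz":0.0},{"gripper":0.0,"x":0.0,"y":0.0,"z":0.001,"wx":0.0,"wy":0.0,"wz":0.0},{"gripper":0.0,"x":0.0,"y":0.0,"z":0.0,"wx":0.0,"wy":0.0,"wz":0.0}]' | grep -E "ee|ft"
python3 -m inch '[{"gripper":0.0,"x":0.0,"y":0.0,"z":0.001,"wx":0.0,"wy":0.0,"wz":0.0},{"gripper":0.0,"x":0.0,"y":0.0,"z":0.001,"wx":0.0,"wy":0.0,"wz":0.0},{"gripper":0.0,"x":0.0,"y":0.0,"z":0.0,"wx":0.0,"wy":0.0,"wz":0.0}]' | grep -E "ee|ft"
python3 -m inch '[{"gripper":0.0,"x":0.0,"y":0.0,"z":0.001,"wx":0.0,"wy":0.0,"wz":0.0},{"gripper":0.0,"x":0.0,"y":0.0,"z":0.001,"wx":0.0,"wy":0.0,"wz":0.0},{"gripper":0.0,"x":0.0,"y":0.0,"z":0.0,"wx":0.0,"wy":0.0,"wz":0.0}]' | grep -E "ee|ft"
python3 -m inch '[{"gripper":0.0,"x":0.0,"y":0.0,"z":0.001,"wx":0.0,"wy":0.0,"wz":0.0},{"gripper":0.0,"x":0.0,"y":0.0,"z":0.0,"wx":0.0,"wy":0.0,"wz":0.0}]' | grep -E "ee|ft"
```

```text
ee_pos: [644.6, 8.5, 26.9]
ft_force: [0.5, 0.2, 1.2]
ee_pos: [644.6, 8.5, 24.9]
ft_force: [-0.2, -0.2, 0.4]
ee_pos: [644.5, 8.6, 22.8]
ft_force: [-0.3, -0.2, 0.1]
ee_pos: [644.7, 8.5, 22.1]
ft_force: [-0.0, -0.8, 2.6]
```

```bash
python3 -m inch '[{"gripper":0.0,"x":0.0,"y":0.0,"z":0.001,"wx":0.0,"wy":0.0,"wz":0.0},{"gripper":0.0,"x":0.0,"y":0.0,"z":0.0,"wx":0.0,"wy":0.0,"wz":0.0}]' | grep -E "ee|ft"
python3 -m inch '[{"gripper":0.0,"x":0.0,"y":0.0,"z":0.001,"wx":0.0,"wy":0.0,"wz":0.0},{"gripper":0.0,"x":0.0,"y":0.0,"z":0.0,"wx":0.0,"wy":0.0,"wz":0.0}]' | grep -E "ee|ft"
```

```text
ee_pos: [644.8, 8.5, 21.9]
ft_force: [-4.5, -1.2, 15.8]
ee_pos: [644.9, 8.6, 21.7]
ft_force: [-8.9, -0.8, 30.3]
```

The cap is firm at the flat height, 30 N at ee z 21.7 against the expected 22.3. I retreat upward and check.

```bash
python3 -m inch '[{"gripper":0.0,"x":0.0,"y":0.0,"z":-0.02,"wx":0.0,"wy":0.0,"wz":0.0},{"gripper":0.0,"x":0.0,"y":0.0,"z":-0.04,"wx":0.0,"wy":0.0,"wz":0.0},{"gripper":0.0,"x":0.0,"y":0.0,"z":-0.04,"wx":0.0,"wy":0.0,"wz":0.0},{"gripper":0.0,"x":0.0,"y":0.0,"z":-0.04,"wx":0.0,"wy":0.0,"wz":0.0},{"gripper":0.0,"x":0.0,"y":-0.04,"z":-0.02,"wx":0.0,"wy":0.0,"wz":0.0},{"gripper":0.0,"x":0.0,"y":-0.04,"z":0.0,"wx":0.0,"wy":0.0,"wz":0.0},{"gripper":0.0,"x":0.0,"y":-0.04,"z":0.0,"wx":0.0,"wy":0.0,"wz":0.0},{"gripper":0.0,"x":0.0,"y":-0.04,"z":0.0,"wx":0.0,"wy":0.0,"wz":0.0}]' | grep -E "time|ee|ft"
python3 -m inch '[{"gripper":0.0,"x":0.0,"y":-0.04,"z":0.0,"wx":0.0,"wy":0.0,"wz":0.0},{"gripper":0.0,"x":0.0,"y":-0.04,"z":0.0,"wx":0.0,"wy":0.0,"wz":0.0},{"gripper":0.0,"x":0.0,"y":0.0,"z":0.0,"wx":0.0,"wy":0.0,"wz":0.0},{"gripper":0.0,"x":0.0,"y":0.0,"z":0.0,"wx":0.0,"wy":0.0,"wz":0.0},{"gripper":0.0,"x":0.0,"y":0.0,"z":0.0,"wx":0.0,"wy":0.0,"wz":0.0}]' | grep -E "time|ee|ft"
python3 - <<'E'
from h import *
W=pose2(np.load("pose.npy"),dots())
p,_=read_camera("side"); a=cv2.imread("pics/side0.png")[170:310,190:380]; b=p[170:310,190:380,::-1]
cv2.imwrite("pics/v9.png",cv2.resize(np.vstack([a,b]),None,fx=2.14*1,fy=2.14,interpolation=3))
for n in("top","wrist"):
    E0=ext(n,camera_info(n)); i,f=cam(n); p,d=read_camera(n); R,t=E0
    for k in range(4,8):
        o=[]
        c=pose2(np.load("pose.npy"),np.array([[dots()[k,0],dots()[k,1],42]]))[0]
        def h(X):
            v=[]
            for x in X:
                u=np.round(proj(n,x,E0)[0]).astype(int)
                if 0<=u[0]<560 and 0<=u[1]<420 and d[u[1],u[0]]>0: v.append((R@x+t)[2]-d[u[1],u[0]])
            return np.median(v) if v else np.nan
        g=[np.array([c[0]+x,c[1]+y,46]) for x in(-4,-2,0,2,4) for y in(-4,-2,0,2,4)]
        r=[np.array([c[0]+22*np.cos(q),c[1]+22*np.sin(q),42]) for q in np.linspace(0,6.2,24)]
        print(n,"abcd"[k-4],"cap above board ~",round(h(g)+4-h(r),1))
E
```

```text
time: 16.4
ee_pos: [492.9, 64.6, 180.2]
ft_force: [0.3, 1.1, -0.1]
time: 16.9
ee_pos: [420.3, 91.8, 180.0]
ft_force: [-0.3, -0.4, 0.2]
top a cap above board ~ -8.0
top b cap above board ~ 10.2
top c cap above board ~ 10.3
top d cap above board ~ 4.1
wrist a cap above board ~ 10.6
wrist b cap above board ~ 1.4
wrist c cap above board ~ -242.5
wrist d cap above board ~ 1.5
```

View pics/v9.png

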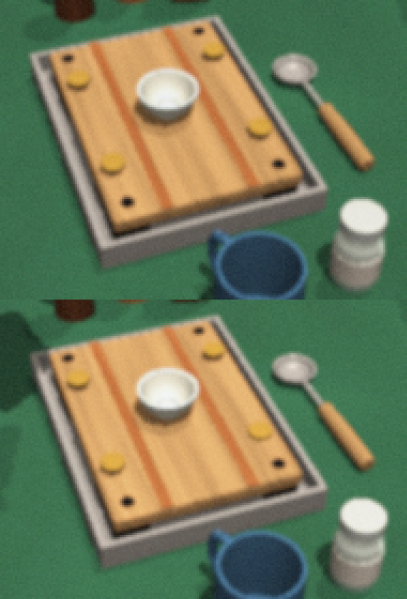

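Cap d now lies flat, about 4 mm above the board. Caps a, b and c still stand at about 10 mm, and nothing else has moved. I hand it in.

```bash
python3 -c "
from h import *
s=sense();print(s['time'],s['ee_pos'],s['ft_force']);print(finish_job())"
```

```text
17.05 [420.03986502  91.63197429 179.78714448] [-0.03425731 -0.66806842  0.26268117]
the job is handed in; nothing more can be done
None
```

Corner d (far right) was the one that rocks. Its stud is now pressed flat, and I handed the job in at 17 s with the arm clear of everything.

- **Finding the corner:** I pressed a first, then b, and both were firm, giving under about 1 mm or so. Corner d gave about 5 mm, rising evenly, and then stopped firm at 31 N. I did not press c, since d was already found.
- **Pressing the stud:** I pressed cap d until it stopped firm at the flat height, at 30 N.
- **Last checks:** The top camera's depth put cap d at about 4 mm above the board, which is flat. Caps b and c measured about 10 mm. The wrist camera put cap a at about 10.6 mm, so all three still stand. Side pictures from before and after show the bowl, mug, jar and spoon unmoved. The mills and bottle were not in the full view of that last picture.
- **What disagreed:**
  - The fingers touch about 24 mm behind the stated tool point, so I descended by force and depth readings instead. I pressed corner a harder than needed, to 65 N.
  - In the last depth check, the top camera's reading for a and the wrist camera's readings for b, c and d made no sense. I took those spots to be hidden by the gripper or outside the picture, and ignored them.

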